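# Put the grinding accessories back in their foam cut-outs

## Task

Tidy up the grinding bench: put each of the four accessories (the big stripping wheel, the small disc, the dressing stick and the cork sanding block) back into the foam tray whose cut-out has its shape and size, lying flat on the bottom of the cut-out, wheel and disc with the shank up. Set each one down rather than dropping it, and leave the roll of tape and the small carton where they are.

Things in the scene. Friction and masses are not known exactly. Their poses are not given: they have to be found in the camera images.
- wheel_c (a point): Big stripping wheel: dark purple abrasive disc 76 mm across and 14 mm thick; a steel drive shank 14 mm across stands up from its middle to 54 mm above the underside (40 mm of bare shank above the wheel; the easy grip, from above, with the finger tips just clear of the wheel). Starts lying flat on the bench, shank up. The point is on its axis, half-way up the whole thing (27 mm above its underside); z points up along the shank. About 0.12 kg.
- disc_c (a point): Small disc: yellowish resin disc 50 mm across and 14 mm thick; a steel drive shank 14 mm across stands up from its middle to 54 mm above the underside (40 mm of bare shank above the disc; the easy grip, from above, with the finger tips just clear of the disc). Starts lying flat on the bench, shank up. The point is on its axis, half-way up the whole thing (27 mm above its underside); z points up along the shank. About 0.07 kg.
- stick_c (a point): Dressing stick: plain dark grey abrasive stone bar, 110 mm long (x) by 25 mm wide (y) by 30 mm high (z), lying on the bench. The point is its centre, 15 mm above its underside. About 0.16 kg. To be gripped across its width, by its upper 18 mm or so, so that the fingers stay above the foam when it is set down.
- block_c (a point): Sanding block: brown cork block, 75 mm long (x) by 50 mm wide (y) by 36 mm high (z), lying on the bench. The point is its centre, 18 mm above its underside. About 0.06 kg. To be gripped across its width, by its upper part, so that the fingers stay above the foam when it is set down.
- tray_wheel: Tray of the big stripping wheel: dark foam, 116 by 116 mm. Fixed to the bench top, foam 12 mm thick, with one cut-out in its middle that is 8 mm deep and whose pale floor lies 4 mm above the bench. Origin: centre of the underside, on the bench, below the middle of the cut-out; z up. The cut-out is a circle 92 mm across.
- tray_disc: Tray of the small disc: dark foam, 90 by 90 mm. Fixed to the bench top, foam 12 mm thick, with one cut-out in its middle that is 8 mm deep and whose pale floor lies 4 mm above the bench. Origin: centre of the underside, on the bench, below the middle of the cut-out; z up. The cut-out is a circle 66 mm across.
- tray_stick: Tray of the dressing stick: dark foam, 146 mm (x) by 62 mm (y). Fixed to the bench top, foam 12 mm thick, with one cut-out in its middle that is 8 mm deep and whose pale floor lies 4 mm above the bench. Origin: centre of the underside, on the bench, below the middle of the cut-out; z up. The cut-out is a slot 126 mm long (x) by 41 mm wide (y); the stick lies along x, either way round.
- tray_block: Tray of the sanding block: dark foam, 112 mm (x) by 88 mm (y). Fixed to the bench top, foam 12 mm thick, with one cut-out in its middle that is 8 mm deep and whose pale floor lies 4 mm above the bench. Origin: centre of the underside, on the bench, below the middle of the cut-out; z up. The cut-out is a rectangle 91 mm (x) by 66 mm (y); the block's length lies along x, either way round.
- tape_c (a point): Bystander, not to be moved: roll of cream masking tape lying flat, loose, 80 mm across, 60 mm hole, 25 mm high. The point is its centre, 12.5 mm above the bench.
- carton_c (a point): Bystander, not to be moved: small off-white card carton, a loose 50 mm cube standing on the bench. The point is its centre, 25 mm above the bench.
Things that resemble listed ones, but are neither listed nor needed, are in the scene too. Leave any yellow look-alike of the tray_stick alone. There is more than one size of the part that bears wheel_c; the job needs the smallest.

How it is judged:
At the end, for the whole second after the job is handed in: Each of the four accessories lies in its own tray's cut-out: its centre within 13 mm horizontally of the cut-out's middle, its underside within 3 mm above (4 mm below) the cut-out's floor, tilted less than 0.06 rad (wheel and disc with the shank up), at rest (under 0.02 m/s) and free of the fingers (horizontal distance between wheel_c and tray_wheel below 0.013 m and z of wheel_c in the frame of tray_wheel between 0.027 and 0.034 m and angle between each of wheel_c, disc_c, stick_c, block_c's own z axis and vertical below 0.06 rad and linear speed of each of wheel, disc, stick, block below 0.02 m/s and contact force between the fingers and wheel below 0.05 N and horizontal distance between disc_c and tray_disc below 0.013 m and z of disc_c in the frame of tray_disc between 0.027 and 0.034 m and contact force between the fingers and disc below 0.05 N and horizontal distance between stick_c and tray_stick below 0.013 m and z of stick_c in the frame of tray_stick between 0.015 and 0.022 m and contact force between the fingers and stick below 0.05 N and horizontal distance between block_c and tray_block below 0.013 m and z of block_c in the frame of tray_block between 0.018 and 0.025 m and contact force between the fingers and block below 0.05 N); the robot touches nothing.
It fails at once if one of the four accessories drops (moves faster than 0.7 m/s out of the fingers, a fall of about 25 mm) ((contact force between the fingers and wheel below 0.05 N and linear speed of wheel above 0.7 m/s) or (contact force between the fingers and disc below 0.05 N and linear speed of disc above 0.7 m/s) or (contact force between the fingers and stick below 0.05 N and linear speed of stick above 0.7 m/s) or (contact force between the fingers and block below 0.05 N and linear speed of block above 0.7 m/s)).
It fails at once if the roll of tape is shifted by more than 30 mm (distance of tape_c from where it was at the start of the episode above 0.03 m).
It fails at once if the carton is shifted by more than 30 mm (distance of carton_c from where it was at the start of the episode above 0.03 m).
It also fails if it takes over 102 s, if anything falls off the work surface, if the arm or the gripper's body presses on something with over 40 N, if the wrist force passes 120 N, or if a joint passes its speed limit or range.

## Robot

A 6-joint arm with a two-finger parallel gripper is mounted at the origin on the work surface. World frame = base frame: x ahead of the robot, y to its left, z up, the work surface at z = 0. Lengths are in m, angles in rad, forces in N, time in s.
With the tool pointing down it reaches from about 0.375 to 0.975 m from the base axis. Payload 3.8 kg.
Tool frame: the origin (TCP) lies at the very end of the fingers, on their centre line; the grasp point (between the pads) lies 19 mm behind it; z points along the fingers, y is the line along which they close (so a half turn about z gives the same grasp; the last joint's range is limited). The gripper opens to 85 mm and grips with 20 to 120 N. Pads are 22 mm wide; open, the fingers measure 114 mm over their backs; the gripper's body (76 mm by 85 mm) begins 54 mm behind the grasp point. The pads swing forward as they close: fully open they stand 13 mm farther back than shut.
Start: joints at [1.303, 0.264, 1.604, -0, 1.274, -0.037], TCP at [0.154, 0.657, 0.231] pointing down, gripper open.
Joint ranges: [-2.63, 2.63], [-0.94, 2.18], [0.31, 2.57], [-1.31, 4.45], [0, 2.66], [-2.55, 2.55]. Speed limits (rad/s): [2.57, 2.57, 3.14, 3.14, 3.14, 3.14].

## Interface

Orientations are given as a unit quaternion [w, x, y, z].
In Python, from plant import env, viewer gives the robot as it stands. The module is installed in compiled form; this text tells all that it offers.
- The arm moves only by the shell command python3 -m pendant 'ROWS'. ROWS is JSON, a list that holds one entry, the list of rows, each a list of 7 numbers: the turn, a rotation vector about the tool's x, y, z each as a share of 1.5 rad, from -1 to 1, then the shift along the tool's x, y, z each as a share of 100 mm, from -1 to 1, then the opening, from -1 (shut) to 1 (fully open). A call has 1 to 10 rows; each row is the pose to reach, as a shift and turn from the pose commanded when the call began, along the tool's axes at that moment; what a row does not reach only later rows make up. A row lasts 1/12 s, in which the tool goes at most 41.7 mm and 7.16 degrees, less where a joint would pass 70% of its speed; a pose out of reach is approached as far as the arm can. A call with a number of a shift or a turn outside -1 to 1 is refused whole. A call with a gripper value outside its range is refused whole. The fingers move at their own pace and stop on an object; the grip force is fixed at half the most. Time passes only in rows, so rows that repeat a pose let the fingers close. It gives the time, the measured TCP pose, the force, the opening and the grip force at its end, in the units of the state.
- env.state(): the state, without advancing time (a new reading comes with each control period).
- viewer.get_image(name): name is "scene" or "top" or "wrist"; returns (picture, depth): 384x512x3 uint8, red, green, blue; 384x512 float32, m along the optical axis (not along the pixel's ray), 0 where there is no reading.
- viewer.get_calibration(name): a dict with "camera_matrix" (3x3 intrinsics, pixels), "k1" (the pictures are not rectified: a ray, as slopes to the right and down, at radius r is drawn at 1 + k1 r^2 times it, then the intrinsics apply), "rvec" (rotation vector, rad) and "tvec" (3), from world to camera coordinates, as OpenCV has them; the wrist camera has in their place "hand_eye" (4x4, takes a point from camera to tool coordinates, whose origin is the TCP and whose axes are the flange's). Camera axes: x right, y down, z forward; pixel columns grow to the right and rows downward; lengths in m; the calibration is good to about 2 mm. A picture is of the moment at which its call begins: read the wrist's pose just before it. get_calibration takes no time and is no camera call.
- env.finish_job(): hands the job in; it is judged then, once.
The state is a dict: "time": time; "joints": joint angles; "joint_vel": joint speeds; "joint_efforts": joint torques, N m; "position": TCP position; "ee_rot": TCP orientation; "wrist_force": force on the tool from outside, world axes, zero at the start; "torque": the same for the moment, N m; "finger_gap": finger opening in m; "gripper_force": force on a finger pad.
Only numpy, scipy, OpenCV 4.12 (cv2) and the standard library are available. Lean on these libraries where they do the work, as an engineer would, in place of code of your own. Each camera call takes 0.05 s, during which the arm holds its last target. There are 200 camera calls.

## Working session

There is one attempt and no reset: what is moved stays moved. The work goes in short steps, Python scripts to look and compute and a shell command to move; the robot and the scene stay as the last step left them, time stands still between calls to the robot, and variables do not carry over. Pictures are saved under pics/ and viewed, at most 14 in all, crops included, and the job is handed in when it is done.

```bash
mkdir -p pics; python3 - <<'E'
from plant import env, viewer
import cv2,numpy as np
for n in ["top","scene"]:
    p,d=viewer.get_image(n); cv2.imwrite(f"pics/{n}0.png",p[:,:,::-1]); np.savez(f"{n}0.npz",p=p,d=d)
    print(n,viewer.get_calibration(n))
print(viewer.get_calibration("wrist")); s=env.state(); print(s)
E
```

```text
top {'camera_matrix': array([[417.74826283,   0.        , 248.0656686 ],
       [  0.        , 417.74826283, 197.44341926],
       [  0.        ,   0.        ,   1.        ]]), 'k1': -0.13199774108349902, 'rvec': array([ 2.09413705, -2.14865709,  0.20627209]), 'tvec': array([0.07184617, 0.46606743, 1.22944792])}
scene {'camera_matrix': array([[399.52944198,   0.        , 251.84116784],
       [  0.        , 399.52944198, 186.30195258],
       [  0.        ,   0.        ,   1.        ]]), 'k1': 0.021130101668591892, 'rvec': array([ 1.9771353 ,  1.57751962, -0.57391441]), 'tvec': array([-0.16244186, -0.29248096,  1.45665021])}
{'camera_matrix': array([[264.27481337,   0.        , 257.43868161],
       [  0.        , 264.27481337, 187.67303872],
       [  0.        ,   0.        ,   1.        ]]), 'k1': -0.048926056289246546, 'hand_eye': array([[-5.53434628e-05, -9.50743137e-01, -3.09979814e-01,
         7.89303486e-02],
       [ 9.99999860e-01,  1.10436032e-04, -5.17258696e-04,
         1.63261825e-04],
       [ 5.26013096e-04, -3.09979799e-01,  9.50742997e-01,
        -1.43400735e-01],
       [ 0.00000000e+00,  0.00000000e+00,  0.00000000e+00,
         1.00000000e+00]])}
{'time': 0.1, 'joints': array([ 1.30312091e+00,  2.64698065e-01,  1.60524938e+00, -2.28991710e-05,
        1.27372490e+00, -3.68783407e-02]), 'joint_vel': array([-4.80291937e-05, -2.86610492e-03, -3.97485314e-03,  5.46974438e-04,
       -3.05871059e-04, -3.40093674e-04]), 'joint_efforts': array([ 3.74065894e-05, -5.16713583e+01, -3.68585658e+01, -1.20001869e-05,
        6.34007942e-03,  2.05719004e-05]), 'position': array([0.15422513, 0.65645231, 0.23006645]), 'ee_rot': array([-1.46915359e-04,  1.15139183e-01,  9.93348825e-01, -1.02947355e-03]), 'wrist_force': array([ 0.84367402,  0.31792352, -0.09958486]), 'torque': array([ 0.01371297,  0.0175238 , -0.01307092]), 'gripper_force': 0.0, 'finger_gap': 0.08505880264134782}
```

View pics/top0.png

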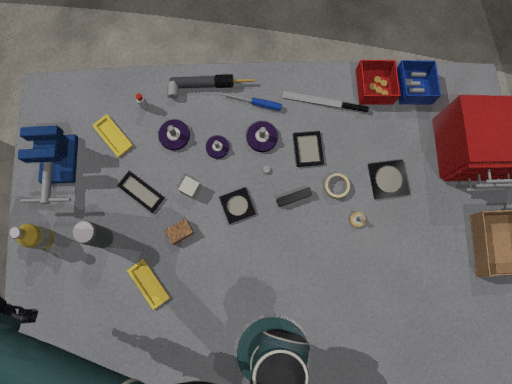

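View pics/scene0.png

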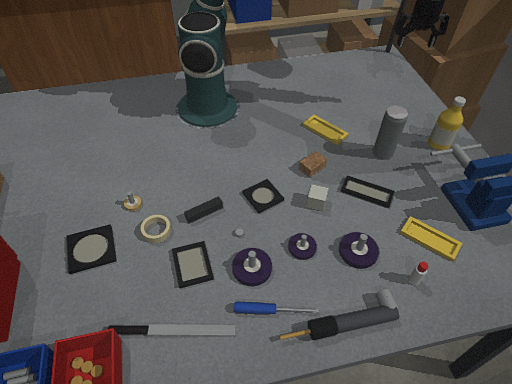

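The top view shows these candidates:
- **Wheels (purple):** (174,134), (217,147) and (262,136). The smallest is (217,147).
- **Disc:** (358,219).
- **Stick:** (294,197). The screwdriver and knife are clearly different things.
- **Block:** brown, (179,232).
- **Trays:** wheel (388,179), disc (237,205), block (308,149), stick in dark foam (141,192). The yellow look-alikes are at (113,136) and (149,285).
- **Bystanders:** tape (337,185) and carton (189,186).

Next I measure these.

```bash
cat > h.py <<'E'
import cv2,numpy as np
from scipy.spatial.transform import Rotation as R
from plant import env, viewer
def cast(n,uv,z,st=None):
    "pixels -> world points on plane z"
    c=viewer.get_calibration(n); uv=np.array(uv,float).reshape(-1,1,2)
    r=cv2.undistortPoints(uv,c["camera_matrix"],np.array([c["k1"],0,0,0,0.]),None,None,None,(3,100,1e-9)) if 0 else cv2.undistortPoints(uv,c["camera_matrix"],np.array([c["k1"],0,0,0,0.]))
    r=np.c_[r[:,0],np.ones(len(r))]
    if n=="wrist":
        T=c["hand_eye"]; q=st["ee_rot"]; W=R.from_quat([q[1],q[2],q[3],q[0]])
        o=W.apply(T[:3,3])+st["position"]; d=W.apply(r@T[:3,:3].T)
    else:
        M=cv2.Rodrigues(c["rvec"])[0]; o=-M.T@c["tvec"]; d=r@M
    return (o+d*((z-o[2])/d[:,2])[:,None])[:,:2]
def blob(mask,seed,z,n,st=None,rad=40):
    "contour of the component nearest to seed, on plane z: centre, minAreaRect sizes, long-axis angle"
    k,l,s,c=cv2.connectedComponentsWithStats(mask.astype(np.uint8))
    ok=[i for i in range(1,k) if s[i,4]>15]
    i=min(ok,key=lambda i:np.hypot(*(c[i]-seed)))
    cn=max(cv2.findContours((l==i).astype(np.uint8),0,1)[0],key=cv2.contourArea)
    w=cast(n,cn[:,0],z,st)
    (x,y),(a,b),t=cv2.minAreaRect((w*1000).astype(np.float32))
    if a<b: a,b,t=b,a,t+90
    return np.round([x/1000,y/1000,a,b,(t+90)%180-90,s[i,4]],3)
E
python3 - <<'E'
from h import *
p=np.load("top0.npz")["p"]; hsv=cv2.cvtColor(p,cv2.COLOR_RGB2HSV); H,S,V=[hsv[...,i].astype(int) for i in range(3)]
for u,v in [(217,155),(174,145),(358,225),(300,196),(179,232),(388,179),(308,149),(237,205),(141,192),(375,179),(189,186),(328,185),(250,180)]: print((u,v),hsv[v,u],end=' ')
print()
pur=(H>115)&(H<160)&(S>60)
pale=(V>110)&(S<60)
dark=(V<50)
for nm,m,seed,z in [("wheelA",pur,(217,147),.014),("wheelB",pur,(174,134),.014),("wheelC",pur,(262,136),.014),
 ("disc",(S>60)&(H>10)&(H<35),(358,219),.014),("stick",dark,(294,197),.03),("block",(S>70)&(H<25),(179,232),.036),
 ("t_wheel",pale,(388,179),.004),("t_block",pale,(308,149),.004),("t_disc",pale,(237,205),.004),("t_stick",pale,(141,192),.004),
 ("T_wheel",dark,(388,179),.012),("T_block",dark,(308,149),.012),("T_disc",dark,(237,205),.012),("T_stick",dark,(141,192),.012),
 ("carton",pale,(189,186),.05),("tape",pale|((S<110)&(V>110)),(337,185),.025)]:
    print(nm,blob(m,seed,z,"top"))
cv2.imwrite("pics/crop.png",cv2.resize(p[110:250,90:420,::-1],None,fx=2.4,fy=2.4,interpolation=cv2.INTER_CUBIC))
E
```

```text
(217, 155) [136 124  70] (174, 145) [136 145  67] (358, 225) [ 21  94 166] (300, 196) [10 12 63] (179, 232) [ 14 110 137] (388, 179) [ 23  22 139] (308, 149) [ 28  23 144] (237, 205) [ 20  21 143] (141, 192) [ 19  20 142] (375, 179) [54 21 60] (189, 186) [ 23  13 172] (328, 185) [ 20  25 121] (250, 180) [128   8 127] 
wheelA [ 6.4200e-01  1.5500e-01  7.4195e+01  7.0883e+01 -8.6000e-01  3.1800e+02]
wheelB [ 6.880e-01  2.950e-01  9.944e+01  9.916e+01 -1.817e+00  5.650e+02]
wheelC [ 6.75000e-01  9.00000e-03  1.02161e+02  9.70430e+01 -1.43600e+00
  5.82000e+02]
disc [  0.395  -0.28   47.723  47.711  86.054 111.   ]
stick [ 4.4900e-01 -5.5000e-02  5.2607e+01  1.8396e+01  8.5094e+01  2.7000e+01]
block [ 3.7000e-01  2.7300e-01  7.4573e+01  5.3237e+01 -6.1294e+01  4.1700e+02]
t_wheel [ 5.2700e-01 -3.9600e-01  8.4101e+01  8.3051e+01  8.8609e+01  5.3300e+02]
t_block [ 6.3300e-01 -1.3900e-01  8.5538e+01  6.0392e+01  3.7320e+00  4.6600e+02]
t_disc [ 4.5200e-01  9.2000e-02  5.7454e+01  5.6522e+01 -9.8400e-01  2.9000e+02]
t_stick [5.04000e-01 4.01000e-01 1.16583e+02 3.91090e+01 5.14750e+01 4.28000e+02]
T_wheel [  0.547  -0.361 157.439  79.985 -37.186 314.   ]
T_block [ 6.30000e-01 -1.38000e-01  1.12775e+02  8.73700e+01  3.24800e+00
  3.31000e+02]
T_disc [4.5100e-01 9.4000e-02 8.9813e+01 8.7042e+01 1.9289e+01 4.3500e+02]
T_stick [  0.503   0.4   147.933  60.028  51.97  330.   ]
carton [4.94000e-01 3.89000e-01 1.12431e+02 3.77160e+01 5.14750e+01 4.28000e+02]
tape [ 6.2600e-01 -1.3600e-01  8.4148e+01  5.9411e+01  3.7320e+00  4.6600e+02]
```

View pics/crop.png

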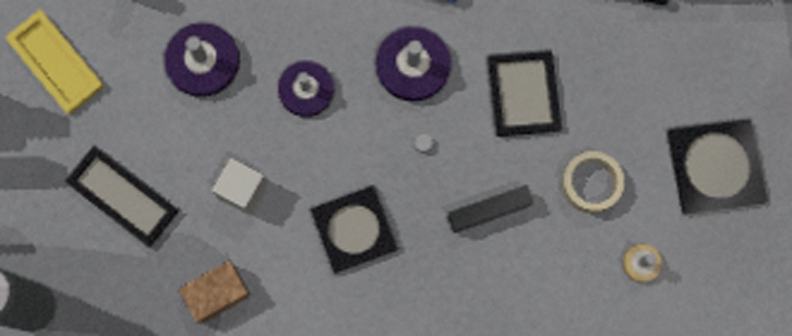

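The crop confirms the choice: the smallest purple wheel is the middle one of the three. The stick is the dark bar, and the stick tray is the dark slot on the left. Before moving I get the tall obstacles, the stick, the tape and the carton.

```bash
cat >> h.py <<'E'
def go(x,y,z,yaw):
    "numbers for a pendant row: turn about tool z (share of 1.5 rad), shifts (share of 100 mm), to TCP x,y,z with closing line at yaw deg"
    s=env.state(); q=s["ee_rot"]; W=R.from_quat([q[1],q[2],q[3],q[0]])
    d=W.inv().apply(np.array([x,y,z])-s["position"])/.1
    ty=W.as_matrix()[:,1]; y0=np.degrees(np.arctan2(ty[1],ty[0])); dy=(yaw-y0+90)%180-90
    ir=R.from_rotvec([0,0,1.]); tilt=np.degrees(np.arccos(-W.as_matrix()[2,2]))
    print("t %.2f yaw0 %.1f tilt %.2f pos %s turn_z %.3f (alt %.3f) shift %s"%(s["time"],y0,tilt,np.round(s["position"],4),-np.radians(dy)/1.5,-np.radians(dy-np.sign(dy)*180)/1.5,np.round(d,3)))
E
python3 - <<'E'
from h import *
f=np.load("top0.npz"); p,d=f["p"],f["d"]; c=viewer.get_calibration("top")
M=cv2.Rodrigues(c["rvec"])[0]
v,u=np.mgrid[0:384,0:512]; r=cv2.undistortPoints(np.c_[u.ravel(),v.ravel()].astype(float).reshape(-1,1,2),c["camera_matrix"],np.array([c["k1"],0,0,0,0.]))[:,0]
X=((np.c_[r,np.ones(len(r))]*d.ravel()[:,None]-c["tvec"])@M).reshape(384,512,3); np.save("X.npy",X)
for n,(a,b) in dict(cyl=(87,230),bottle=(18,232),vise=(42,135),redcyl=(138,97),shankA=(217,146),shankB=(171,131),shankC=(262,132),grinder=(172,90),small=(267,170)).items():
    w=X[b-4:b+5,a-4:a+5].reshape(-1,3); print(n,np.round(w[w[:,2].argmax()],3))
hsv=cv2.cvtColor(p,cv2.COLOR_RGB2HSV); S,V=hsv[...,1].astype(int),hsv[...,2].astype(int)
m=np.zeros((384,512),bool); m[180:215,270:318]=1
print("stick",blob(m&(X[...,2]>.02),(294,197),.03,"top"))
m[:]=0;m[170:203,170:205]=1
print("carton",blob(m&(X[...,2]>.035),(189,186),.05,"top"))
m[:]=0;m[165:205,315:355]=1
print("tape",blob(m&(X[...,2]>.012),(337,185),.025,"top"))
m[:]=0;m[215:250,160:200]=1
print("block",blob(m&(X[...,2]>.02),(179,232),.036,"top"))
go(.37,.273,.16,29)
E
```

```text
cyl [0.354 0.508 0.175]
bottle [0.353 0.714 0.185]
vise [0.65  0.672 0.17 ]
redcyl [0.792 0.402 0.085]
shankA [0.64  0.152 0.058]
shankB [0.684 0.293 0.075]
shankC [0.672 0.009 0.076]
grinder [0.845 0.299 0.044]
small [ 0.56  -0.009  0.017]
stick [ 4.71000e-01 -8.30000e-02  1.08317e+02  2.68320e+01 -7.12390e+01
  2.90000e+02]
carton [5.0600e-01 2.3900e-01 5.3252e+01 5.1790e+01 5.9399e+01 2.8100e+02]
tape [ 5.0300e-01 -2.1800e-01  8.0894e+01  7.9344e+01 -4.2390e+00  2.6500e+02]
block [ 3.7000e-01  2.7300e-01  7.6177e+01  5.2441e+01 -6.1889e+01  4.2500e+02]
t 0.10 yaw0 76.8 tilt 0.12 pos [0.1542 0.6565 0.2301] turn_z 0.556 (alt -1.538) shift [-2.978 -3.238  0.707]
```

```bash
python3 -m pendant '[[[0,0,0,-0.75,-0.81,0,1],[0,0,0,-0.75,-0.81,0,1],[0,0,0,-0.75,-0.81,0,1]]]'; python3 -m pendant '[[[0,0,0,-0.75,-0.81,0,1],[0,0,0,-0.75,-0.81,0,1],[0,0,0,-0.75,-0.81,0,1]]]';python3 -m pendant '[[[0,0,0,-0.75,-0.81,0,1],[0,0,0,-0.75,-0.81,0,1],[0,0,0,-0.75,-0.81,0,1]]]';python3 -m pendant '[[[0,0,0.56,-0.73,-0.81,0.5,1],[0,0,0.56,-0.73,-0.81,0.5,1],[0,0,0.56,-0.73,-0.81,0.5,1],[0,0,0.56,-0.73,-0.81,0.5,1],[0,0,0.56,-0.73,-0.81,0.5,1],[0,0,0.56,-0.73,-0.81,0.5,1],[0,0,0.56,-0.73,-0.81,0.5,1],[0,0,0.56,-0.73,-0.81,0.5,1],[0,0,0.56,-0.73,-0.81,0.5,1]]]'
python3 - <<'E'
from h import *
s=env.state(); p,d=viewer.get_image("wrist"); cv2.imwrite("pics/w1.png",p[:,:,::-1]); np.savez("w1.npz",p=p)
hsv=cv2.cvtColor(p,cv2.COLOR_RGB2HSV); H,S,V=[hsv[...,i].astype(int) for i in range(3)]
c=viewer.get_calibration("wrist")
print(blob((S>70)&(H<25),(257,250),.036,"wrist",s))
go(.37,.273,.01,29)
E
```

```text
time: 0.35
position: [0.2095, 0.5582, 0.23]
ee_rot: [0.0, 0.115, 0.993, -0.002]
wrist_force: [-0.6, 1.0, -0.1]
finger_gap: 0.0856
gripper_force: 0.0
time: 0.6
position: [0.2642, 0.4617, 0.2305]
ee_rot: [0.0, 0.115, 0.993, -0.001]
wrist_force: [1.0, -0.6, 0.1]
finger_gap: 0.0854
gripper_force: 0.0
time: 0.85
position: [0.3185, 0.3659, 0.2307]
ee_rot: [0.0, 0.115, 0.993, -0.001]
wrist_force: [0.2, 1.1, -0.7]
finger_gap: 0.0855
gripper_force: 0.0
time: 1.6
position: [0.3702, 0.2733, 0.181]
ee_rot: [-0.0, 0.509, 0.861, -0.0]
wrist_force: [0.8, 0.3, -1.0]
finger_gap: 0.0856
gripper_force: 0.0
[ 3.7200e-01  2.7700e-01  7.7192e+01  4.9353e+01 -6.1669e+01  2.9090e+03]
t 1.65 yaw0 28.8 tilt 0.03 pos [0.3702 0.2734 0.181 ] turn_z -0.002 (alt 2.092) shift [-0.002 -0.003  1.71 ]
```

View pics/w1.png

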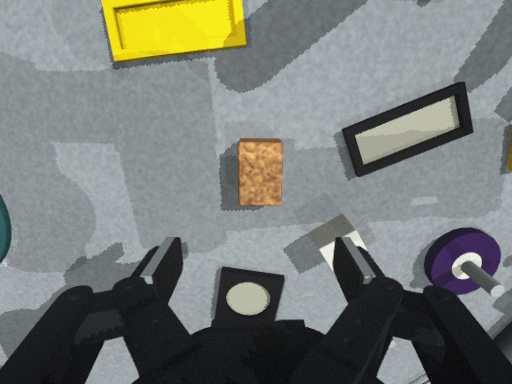

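The wrist view shows the cork block at (260,172) and centred. The wrist measurement agrees with the top one to within 4 mm. Descend and grip.

```bash
python3 -m pendant '[[[0,0,0,0,0.02,1,1],[0,0,0,0,0.02,1,1],[0,0,0,0,0.02,1,1]]]'|tail -5; python3 -m pendant '[[[0,0,0,0,0,0.71,1],[0,0,0,0,0,0.71,1],[0,0,0,0,0,0.71,1],[0,0,0,0,0,0.71,-1],[0,0,0,0,0,0.71,-1],[0,0,0,0,0,0.71,-1],[0,0,0,0,0,0.71,-1],[0,0,0,0,0,0.71,-1],[0,0,0,0,0,0.71,-1]]]'
```

```text
position: [0.3693, 0.2728, 0.0769]
ee_rot: [-0.001, 0.509, 0.861, -0.003]
wrist_force: [-1.0, -0.7, -0.2]
finger_gap: 0.0855
gripper_force: 0.0
time: 2.65
position: [0.3745, 0.2761, 0.013]
ee_rot: [0.001, 0.51, 0.86, 0.003]
wrist_force: [-0.2, 1.1, 7.2]
finger_gap: 0.049
gripper_force: 64.2
```

```bash
python3 -m pendant '[[[0,0,0,0,0,-0.1,-1],[0,0,0,0,0,-0.3,-1],[0,0,0,0,0,-0.7,-1],[0,0,0,0,0,-1,-1],[0,0,0,0,0,-1,-1]]]'
python3 - <<'E'
from h import *
go(.63,-.138,.16,93.5)
E
```

```text
time: 3.07
position: [0.3766, 0.2775, 0.1182]
ee_rot: [0.003, 0.51, 0.86, 0.006]
wrist_force: [1.3, 1.7, -0.8]
finger_gap: 0.0489
gripper_force: 63.5
t 3.07 yaw0 28.7 tilt 0.76 pos [0.3766 0.2775 0.1182] turn_z -0.754 (alt 1.340) shift [-4.86   0.236 -0.42 ]
```

```bash
python3 -m pendant '[[[0,0,0,-0.3,0.0,-0.3,-1],[0,0,0,-0.7,0.05,-0.4,-1],[0,0,0,-1,0.05,-0.4,-1]]]'|tail -6; for i in 1 2; do :; done
python3 -m pendant '[[[0,0,0,-0.4,0.02,0,-1],[0,0,0,-0.8,0.05,0,-1],[0,0,0,-1,0.05,0,-1]]]'|sed -n 2p
python3 -m pendant '[[[0,0,0,-0.4,0.02,0,-1],[0,0,0,-0.8,0.05,0,-1],[0,0,0,-1,0.05,0,-1]]]'|sed -n 2p
python3 -m pendant '[[[0,0,0,-0.4,0.02,0,-1],[0,0,0,-0.8,0.05,0,-1],[0,0,0,-1,0.05,0,-1]]]'|sed -n 2p
python3 -m pendant '[[[0,0,-0.08,-0.4,0.02,0,-1],[0,0,-0.16,-0.8,0.04,0,-1],[0,0,-0.25,-0.85,0.04,0,-1],[0,0,-0.33,-0.85,0.04,0,-1],[0,0,-0.41,-0.85,0.04,0,-1],[0,0,-0.5,-0.85,0.04,0,-1],[0,0,-0.58,-0.85,0.04,0,-1],[0,0,-0.66,-0.85,0.04,0,-1],[0,0,-0.75,-0.85,0.04,0,-1],[0,0,-0.75,-0.85,0.04,0,-1]]]'
python3 - <<'E'
from h import *
s=env.state(); p,d=viewer.get_image("wrist"); cv2.imwrite("pics/w2.png",p[:,:,::-1]); np.savez("w2.npz",p=p)
hsv=cv2.cvtColor(p,cv2.COLOR_RGB2HSV); H,S,V=[hsv[...,i].astype(int) for i in range(3)]
for b in [(V<60)]: print(blob(b,(257,180),.012,"wrist",s))
go(.63,-.138,.016,93.5)
E
```

```text
time: 3.32
position: [0.4279, 0.1891, 0.1549]
ee_rot: [0.003, 0.509, 0.861, 0.003]
wrist_force: [0.6, 0.8, -0.7]
finger_gap: 0.0487
gripper_force: 63.4
position: [0.4789, 0.1007, 0.1516]
position: [0.5312, 0.015, 0.1514]
position: [0.5836, -0.0706, 0.1513]
time: 4.9
position: [0.6254, -0.1396, 0.1507]
ee_rot: [-0.0, -0.029, 1.0, -0.0]
wrist_force: [0.1, -0.1, -0.6]
finger_gap: 0.0484
gripper_force: 63.3
[ 6.0000e-01 -1.4100e-01  8.7312e+01  4.7999e+01 -8.6692e+01  1.5060e+03]
t 4.95 yaw0 93.0 tilt 0.00 pos [ 0.6255 -0.1396  0.1507] turn_z -0.005 (alt 2.089) shift [-0.046  0.014  1.347]
```

View pics/w2.png

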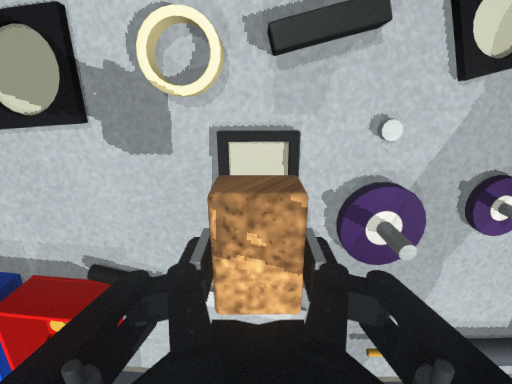

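The wrist view shows the held block over the block tray. The tray's near edge has corners (218,131) and (300,131). The block's near face lies between rows 177 and 192. Next I work out the alignment.

```bash
python3 - <<'E'
from h import *
s=env.state()
a=cast("wrist",[(218,131),(300,131)],.012,s); print(a, a.mean(0), np.hypot(*(a[1]-a[0])))
t=np.radians(3.5); print("tray centre",a.mean(0)+.056*np.array([np.cos(t),np.sin(t)]))
print("block near top",cast("wrist",[(212,193),(306,193)],.174,s),"bottom",cast("wrist",[(209,178),(305,178)],.138,s), s["position"])
E
```

```text
[[ 0.57804121 -0.18384023]
 [ 0.57345442 -0.0976366 ]] [ 0.57574782 -0.14073841] 0.08632556663321213
tray centre [ 0.63164337 -0.13731969]
block near top [[ 0.58962487 -0.16348199]
 [ 0.58721783 -0.1182485 ]] bottom [[ 0.59281842 -0.17123917]
 [ 0.58968317 -0.11228804]] [ 0.62547717 -0.13958768  0.15070061]
```

```bash
python3 -m pendant '[[[0,0,0,-0.045,0.03,0.4,-1],[0,0,0,-0.045,0.03,0.8,-1],[0,0,0,-0.045,0.03,1,-1],[0,0,0,-0.045,0.03,1,-1]]]'|sed -n 2p; python3 -m pendant '[[[0,0,0,0,0,0.12,-1],[0,0,0,0,0,0.22,-1],[0,0,0,0,0,0.3,-1],[0,0,0,0,0,0.33,-1],[0,0,0,0,0,0.33,-1],[0,0,0,0,0,0.33,-1]]]'
```

```text
position: [0.6247, -0.135, 0.044]
time: 5.78
position: [0.6308, -0.1366, 0.0182]
ee_rot: [0.001, -0.027, 1.0, -0.0]
wrist_force: [-0.2, -0.4, 0.0]
finger_gap: 0.0487
gripper_force: 63.4
```

```bash
python3 -m pendant '[[[0,0,0,0,0,0.015,-1],[0,0,0,0,0,0.015,-1],[0,0,0,0,0,0.015,-1]]]'|sed -n '2,4p'; python3 -m pendant '[[[0,0,0,0,0,0,-0.5],[0,0,0,0,0,0,0],[0,0,0,0,0,0,0.5],[0,0,0,0,0,0,1],[0,0,0,0,0,0,1],[0,0,0,0,0,0,1],[0,0,0,0,0,-0.3,1],[0,0,0,0,0,-0.7,1],[0,0,0,0,0,-1,1],[0,0,0,0,0,-1,1]]]'
python3 - <<'E'
from h import *
go(.471,-.083,.16,18.8)
s=env.state(); p,d=viewer.get_image("wrist"); cv2.imwrite("pics/w3.png",p[:,:,::-1])
E
```

```text
position: [0.6311, -0.1367, 0.0171]
ee_rot: [0.001, -0.027, 1.0, -0.0]
wrist_force: [-0.5, -0.6, 5.6]
time: 6.87
position: [0.6352, -0.1377, 0.1239]
ee_rot: [0.006, -0.027, 1.0, -0.002]
wrist_force: [0.9, -0.2, 0.1]
finger_gap: 0.0853
gripper_force: 0.0
t 6.87 yaw0 93.1 tilt 0.74 pos [ 0.6352 -0.1377  0.1239] turn_z 0.865 (alt -1.230) shift [ 1.606  0.634 -0.384]
```

View pics/w3.png

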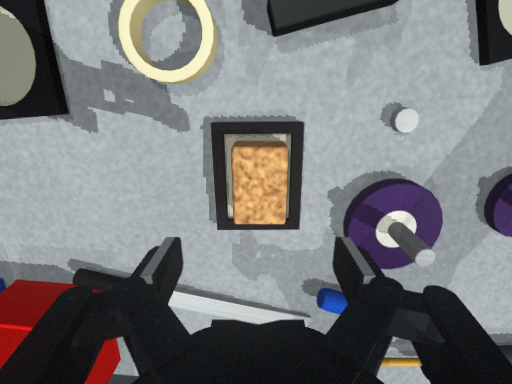

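The block lies in its cut-out, at (260,185), with floor showing around it. Next the stick.

```bash
python3 -m pendant '[[[0,0,0,0.3,0.1,-0.3,1],[0,0,0,0.7,0.25,-0.38,1],[0,0,0,0.8,0.3,-0.38,1]]]'|sed -n 2p; python3 -m pendant '[[[0,0,0.08,0.4,0.2,0,1],[0,0,0.16,0.8,0.34,0,1],[0,0,0.25,0.8,0.34,0,1],[0,0,0.33,0.8,0.34,0,1],[0,0,0.41,0.8,0.34,0,1],[0,0,0.5,0.8,0.34,0,1],[0,0,0.58,0.8,0.34,0,1],[0,0,0.66,0.8,0.34,0,1],[0,0,0.75,0.8,0.34,0,1],[0,0,0.865,0.8,0.34,0,1]]]'|sed -n 2p;  python3 -m pendant '[[[0,0,0.02,0,0,0,1],[0,0,0,0,0,0,1]]]'|sed -n 2p
python3 - <<'E'
from h import *
s=env.state(); p,d=viewer.get_image("wrist"); np.savez("w4.npz",p=p)
g=cv2.cvtColor(p,cv2.COLOR_RGB2HSV)[...,2]
k,l,st,c=cv2.connectedComponentsWithStats((g<75).astype(np.uint8))
for i in range(1,k):
    if st[i,4]>300: print(st[i],c[i].round())
m=(g<75)
print(blob(m,(258,175),.03,"wrist",s))
go(.471,-.083,.012,18.8)
cv2.imwrite("pics/w4.png",p[:,:,::-1])
E
```

```text
position: [0.5451, -0.1098, 0.1532]
position: [0.4657, -0.0809, 0.1522]
position: [0.4657, -0.0809, 0.1522]
[ 264    0   97   61 3080] [311.  36.]
[ 466    0   43   73 1875] [486.  40.]
[ 410  126   96   83 3123] [453. 159.]
[ 248  130   31  103 2394] [262. 180.]
[452 168  47  42 853] [476. 186.]
[    0   219   512   165 40138] [264. 332.]
[ 4.72000e-01 -8.20000e-02  1.11709e+02  2.49590e+01 -7.15890e+01
  2.39400e+03]
t 8.22 yaw0 22.2 tilt 0.16 pos [ 0.4657 -0.0809  0.1522] turn_z 0.039 (alt -2.055) shift [-0.042  0.044  1.402]
```

View pics/w4.png

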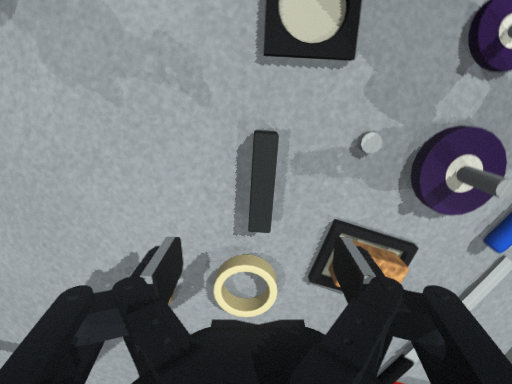

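The stick is at (262,180), and the wrist view puts it at (0.472, -0.082) and -71.6°, which matches the top view. Grip it.

```bash
python3 -m pendant '[[[0,0,0.045,-0.05,0.05,0.4,1],[0,0,0.045,-0.05,0.05,0.8,1],[0,0,0.045,-0.05,0.05,1,1],[0,0,0.045,-0.05,0.05,1,1]]]'|sed -n 2p; python3 -m pendant '[[[0,0,0,0,0,0.3,1],[0,0,0,0,0,0.4,1],[0,0,0,0,0,0.4,1],[0,0,0,0,0,0.4,0],[0,0,0,0,0,0.4,-0.5],[0,0,0,0,0,0.4,-1],[0,0,0,0,0,0.4,-1],[0,0,0,0,0,0.4,-1],[0,0,0,0,0,0.4,-1],[0,0,0,0,0,0.4,-1]]]'; python3 -m pendant '[[[0,0,0,0,0,0,-1],[0,0,0,0,0,0,-1],[0,0,0,0,0,0,-1]]]'
```

```text
position: [0.4673, -0.0826, 0.0476]
time: 9.38
position: [0.4746, -0.0842, 0.0151]
ee_rot: [0.001, 0.586, 0.81, 0.0]
wrist_force: [-1.0, 0.6, 6.6]
finger_gap: 0.0238
gripper_force: 60.0
time: 9.63
position: [0.4746, -0.0842, 0.0151]
ee_rot: [0.001, 0.586, 0.81, 0.0]
wrist_force: [-0.0, -0.4, 6.6]
finger_gap: 0.0235
gripper_force: 60.0
```

```bash
python3 -m pendant '[[[0,0,0,0,0,-0.1,-1],[0,0,0,0,0,-0.3,-1],[0,0,0,0,0,-0.7,-1],[0,0,0,0,0,-1,-1],[0,0,0,0,0,-1,-1]]]'
python3 - <<'E'
from h import *
go(.504,.401,.15,-38.3)
E
```

```text
time: 10.05
position: [0.478, -0.085, 0.1208]
ee_rot: [0.005, 0.586, 0.81, 0.002]
wrist_force: [2.0, -0.9, 0.3]
finger_gap: 0.0235
gripper_force: 59.4
t 10.05 yaw0 18.2 tilt 0.67 pos [ 0.478  -0.085   0.1208] turn_z 0.657 (alt -1.437) shift [ 4.534  1.767 -0.302]
```

```bash
python3 -m pendant '[[[0,0,0,0.3,0.1,-0.2,-1],[0,0,0,0.7,0.25,-0.3,-1],[0,0,0,0.95,0.38,-0.3,-1]]]'|sed -n 2p
python3 -m pendant '[[[0,0,0,0.35,0.14,0,-1],[0,0,0,0.7,0.28,0,-1],[0,0,0,0.95,0.38,0,-1]]]'|sed -n 2p
python3 -m pendant '[[[0,0,0,0.35,0.14,0,-1],[0,0,0,0.7,0.28,0,-1],[0,0,0,0.95,0.38,0,-1]]]'|sed -n 2p
python3 -m pendant '[[[0,0,0,0.35,0.14,0,-1],[0,0,0,0.7,0.28,0,-1],[0,0,0,0.95,0.38,0,-1]]]'|sed -n 2p
python3 -m pendant '[[[0,0,0.08,0.4,0.14,0,-1],[0,0,0.16,0.7,0.24,0,-1],[0,0,0.24,0.74,0.28,0,-1],[0,0,0.32,0.74,0.28,0,-1],[0,0,0.4,0.74,0.28,0,-1],[0,0,0.48,0.74,0.28,0,-1],[0,0,0.56,0.74,0.28,0,-1],[0,0,0.657,0.74,0.28,0,-1],[0,0,0.657,0.74,0.28,0,-1],[0,0,0.657,0.74,0.28,0,-1]]]'
python3 - <<'E'
from h import *
s=env.state(); p,d=viewer.get_image("wrist"); np.savez("w5.npz",p=p)
go(.504,.401,.019,-38.3)
cv2.imwrite("pics/w5.png",p[:,:,::-1])
E
```

```text
position: [0.4804, 0.0196, 0.1461]
position: [0.4854, 0.1228, 0.1435]
position: [0.4918, 0.225, 0.1433]
position: [0.4982, 0.3271, 0.1431]
time: 11.88
position: [0.502, 0.4032, 0.143]
ee_rot: [0.0, 0.899, 0.437, -0.001]
wrist_force: [0.4, -0.1, -1.0]
finger_gap: 0.0237
gripper_force: 59.4
t 11.93 yaw0 -38.1 tilt 0.07 pos [0.5021 0.4032 0.1432] turn_z 0.002 (alt -2.092) shift [-0.004  0.029  1.242]
```

View pics/w5.png

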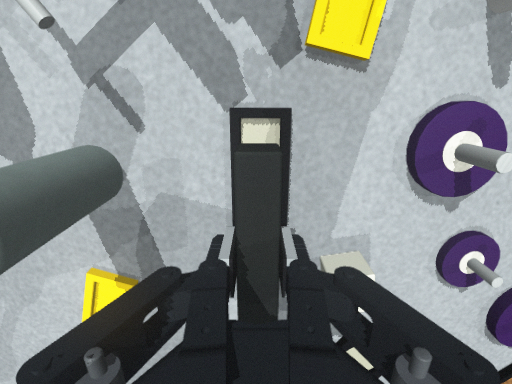

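The held stick is over its tray. The tray's near corners are (231,108) and (291,108), and the stick's near-end edges are at rows 144 and 152.

```bash
python3 - <<'E'
from h import *
s=env.state()
a=cast("wrist",[(231,108),(291,108)],.012,s); t=np.radians(51.7); 
for name,e in [("tray",a.mean(0)),]:
    for sg in (1,-1): print(a,np.hypot(*(a[1]-a[0])),"tray centre",e+sg*.073*np.array([np.cos(t),np.sin(t)]))
for z,r in [(.158,152),(.128,144)]:
    e=cast("wrist",[(236,r),(281,r)],z,s); print(e)
    for sg in (1,-1): print("stick",e.mean(0)+sg*.055*np.array([np.cos(t),np.sin(t)]))
E
```

```text
[[0.52731215 0.47735191]
 [0.57451187 0.44036582]] 0.05996485393076051 tray centre [0.59615588 0.51614754]
[[0.52731215 0.47735191]
 [0.57451187 0.44036582]] 0.05996485393076051 tray centre [0.50566814 0.40157019]
[[0.52901533 0.45375693]
 [0.54638631 0.44013539]]
stick [0.57178867 0.49010886]
stick [0.50361297 0.40378346]
[[0.52675009 0.45465756]
 [0.54798423 0.4380071 ]]
stick [0.57145501 0.48949503]
stick [0.50327931 0.40316963]
```

```bash
python3 -m pendant '[[[0,0,0,0,0.03,0.4,-1],[0,0,0,0,0.03,0.8,-1],[0,0,0,0,0.03,1,-1],[0,0,0,0,0.03,1,-1]]]'|sed -n 2p; python3 -m pendant '[[[0,0,0,0,0,0.1,-1],[0,0,0,0,0,0.18,-1],[0,0,0,0,0,0.22,-1],[0,0,0,0,0,0.22,-1],[0,0,0,0,0,0.235,-1],[0,0,0,0,0,0.235,-1]]]'
```

```text
position: [0.5003, 0.3982, 0.037]
time: 12.77
position: [0.5056, 0.4023, 0.0213]
ee_rot: [-0.0, 0.9, 0.436, 0.001]
wrist_force: [-0.4, 0.2, -1.7]
finger_gap: 0.0235
gripper_force: 59.4
```

```bash
python3 -m pendant '[[[0,0,0,0,0,0.015,-1],[0,0,0,0,0,0.015,-1],[0,0,0,0,0,0.025,-1],[0,0,0,0,0,0.025,-1],[0,0,0,0,0,0.025,-1]]]'
```

```text
time: 13.18
position: [0.5052, 0.402, 0.0191]
ee_rot: [-0.0, 0.9, 0.436, 0.0]
wrist_force: [-2.0, -2.0, 5.3]
finger_gap: 0.0236
gripper_force: 60.2
```

```bash
python3 -m pendant '[[[0,0,0,0,0,0,-0.5],[0,0,0,0,0,0,0],[0,0,0,0,0,0,0.5],[0,0,0,0,0,0,0.5],[0,0,0,0,0,-0.2,0.5],[0,0,0,0,0,-0.6,0.5],[0,0,0,0,0,-1,0.5],[0,0,0,0,0,-1,0.5]]]'
python3 - <<'E'
from h import *
go(.642,.155,.14,13)
E
```

```text
time: 13.85
position: [0.5101, 0.4055, 0.1273]
ee_rot: [-0.001, 0.9, 0.436, 0.007]
wrist_force: [1.8, 1.3, 1.5]
finger_gap: 0.064
gripper_force: 0.0
t 13.85 yaw0 -38.3 tilt 0.87 pos [0.5101 0.4055 0.1273] turn_z -0.597 (alt 1.498) shift [-1.147  2.588 -0.133]
```

```bash
python3 -m pendant '[[[0,0,0,-0.1,0.25,-0.13,0.5],[0,0,0,-0.25,0.6,-0.13,0.5],[0,0,0,-0.4,0.9,-0.13,0.5]]]'|sed -n 2p
python3 -m pendant '[[[0,0,0,-0.15,0.35,0,0.5],[0,0,0,-0.3,0.7,0,0.5],[0,0,0,-0.4,0.9,0,0.5]]]'|sed -n 2p
python3 -m pendant '[[[0,0,-0.08,-0.15,0.35,0,0.5],[0,0,-0.16,-0.32,0.75,0,0.5],[0,0,-0.24,-0.32,0.75,0,0.5],[0,0,-0.32,-0.32,0.75,0,0.5],[0,0,-0.4,-0.32,0.75,0,0.5],[0,0,-0.48,-0.32,0.75,0,0.5],[0,0,-0.6,-0.32,0.75,0,0.5],[0,0,-0.6,-0.32,0.75,0,0.5],[0,0,-0.6,-0.32,0.75,0,0.5]]]'
python3 - <<'E'
from h import *
s=env.state(); p,d=viewer.get_image("wrist"); np.savez("w6.npz",p=p)
hsv=cv2.cvtColor(p,cv2.COLOR_RGB2HSV); H,S,V=[hsv[...,i].astype(int) for i in range(3)]
b=blob((H>115)&(H<160)&(S>60),(258,180),.012,"wrist",s);print(b)
go(b[0],b[1],.018,13)
cv2.imwrite("pics/w6.png",p[:,:,::-1])
E
```

```text
position: [0.5524, 0.3147, 0.1324]
position: [0.5986, 0.2243, 0.1309]
time: 15.1
position: [0.6359, 0.1558, 0.1304]
ee_rot: [0.0, 0.62, 0.785, -0.0]
wrist_force: [0.0, 0.2, 0.8]
finger_gap: 0.0639
gripper_force: 0.0
[6.4500e-01 1.5500e-01 7.5728e+01 7.5454e+01 6.1745e+01 3.2110e+03]
t 15.15 yaw0 13.2 tilt 0.01 pos [0.6359 0.1558 0.1306] turn_z 0.002 (alt -2.092) shift [-0.029  0.087  1.126]
```

View pics/w6.png

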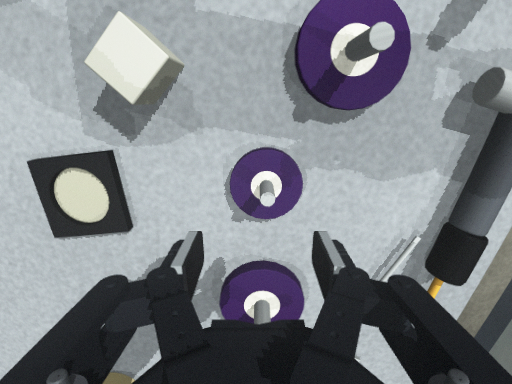

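The small wheel is at (267,184), measures 75.7 mm across as it should, and lies at (0.645, 0.155). Grip its shank.

```bash
python3 -m pendant '[[[0,0,0,-0.03,0.09,0.3,0.5],[0,0,0,-0.03,0.09,0.7,0.5],[0,0,0,-0.03,0.09,0.9,0.5],[0,0,0,-0.03,0.09,0.9,0.5],[0,0,0,-0.03,0.09,0.9,0.5]]]'|sed -n 2p; python3 -m pendant '[[[0,0,0,0,0,0.1,0.5],[0,0,0,0,0,0.22,0.5],[0,0,0,0,0,0.22,0.5],[0,0,0,0,0,0.22,0],[0,0,0,0,0,0.22,-0.5],[0,0,0,0,0,0.22,-1],[0,0,0,0,0,0.22,-1],[0,0,0,0,0,0.22,-1],[0,0,0,0,0,0.22,-1],[0,0,0,0,0,0.22,-1]]]'; python3 -m pendant '[[[0,0,0,0,0,0,-1],[0,0,0,0,0,0,-1],[0,0,0,0,0,0,-1]]]'
```

```text
position: [0.6438, 0.1547, 0.039]
time: 16.4
position: [0.646, 0.1552, 0.0197]
ee_rot: [0.001, 0.621, 0.784, 0.001]
wrist_force: [-0.4, -0.5, 4.8]
finger_gap: 0.0124
gripper_force: 58.7
time: 16.65
position: [0.646, 0.1551, 0.0197]
ee_rot: [0.001, 0.621, 0.784, 0.001]
wrist_force: [0.1, -0.4, 5.6]
finger_gap: 0.0126
gripper_force: 58.8
```

```bash
python3 -m pendant '[[[0,0,0,0,0,-0.1,-1],[0,0,0,0,0,-0.3,-1],[0,0,0,0,0,-0.7,-1],[0,0,0,0,0,-1,-1],[0,0,0,0,0,-1,-1]]]'
python3 - <<'E'
from h import *
go(.527,-.396,.15,13)
E
```

```text
time: 17.07
position: [0.6498, 0.1559, 0.1267]
ee_rot: [0.004, 0.62, 0.784, 0.004]
wrist_force: [2.0, 1.7, 0.4]
finger_gap: 0.0125
gripper_force: 58.6
t 17.07 yaw0 13.3 tilt 0.67 pos [0.6498 0.1559 0.1267] turn_z 0.003 (alt -2.091) shift [-5.089 -2.461 -0.26 ]
```

```bash
python3 -m pendant '[[[0,0,0,-0.3,-0.15,-0.2,-1],[0,0,0,-0.6,-0.3,-0.2,-1],[0,0,0,-0.85,-0.41,-0.2,-1]]]'|sed -n 2p
python3 -m pendant '[[[0,0,0,-0.3,-0.15,0,-1],[0,0,0,-0.6,-0.3,0,-1],[0,0,0,-0.85,-0.41,0,-1]]]'|sed -n 2p
python3 -m pendant '[[[0,0,0,-0.3,-0.15,0,-1],[0,0,0,-0.6,-0.3,0,-1],[0,0,0,-0.85,-0.41,0,-1]]]'|sed -n 2p
python3 -m pendant '[[[0,0,0,-0.3,-0.15,0,-1],[0,0,0,-0.6,-0.3,0,-1],[0,0,0,-0.85,-0.41,0,-1]]]'|sed -n 2p
python3 -m pendant '[[[0,0,0,-0.3,-0.15,0,-1],[0,0,0,-0.6,-0.3,0,-1],[0,0,0,-0.85,-0.41,0,-1]]]'|sed -n 2p
python3 -m pendant '[[[0,0,0,-0.3,-0.15,0,-1],[0,0,0,-0.6,-0.3,0,-1],[0,0,0,-0.84,-0.39,0,-1],[0,0,0,-0.84,-0.39,0,-1],[0,0,0,-0.84,-0.39,0,-1]]]'
python3 - <<'E'
from h import *
s=env.state(); p,d=viewer.get_image("wrist"); np.savez("w7.npz",p=p)
go(.527,-.396,.024,13)
cv2.imwrite("pics/w7.png",p[:,:,::-1])
E
```

```text
position: [0.6244, 0.0617, 0.1397]
position: [0.6025, -0.0311, 0.1378]
position: [0.5822, -0.1232, 0.1378]
position: [0.5619, -0.2153, 0.1378]
position: [0.5416, -0.3074, 0.1378]
time: 18.73
position: [0.5236, -0.3974, 0.1377]
ee_rot: [-0.001, 0.622, 0.783, 0.0]
wrist_force: [0.7, 1.5, -0.8]
finger_gap: 0.0125
gripper_force: 58.7
t 18.78 yaw0 13.2 tilt 0.14 pos [ 0.5239 -0.3961  0.1377] turn_z 0.002 (alt -2.092) shift [-0.008  0.032  1.137]
```

View pics/w7.png

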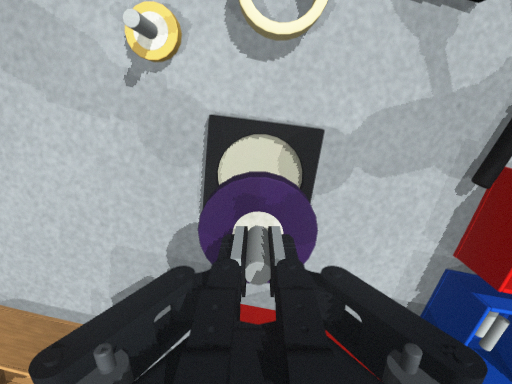

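The held wheel is over its tray. The tray's near corners are (210,115) and (324,128).

```bash
python3 - <<'E'
from h import *
s=dict(env.state())
a=cast("wrist",[(210,115),(324,128)],.012,s); e=a[1]-a[0]; print(a,np.hypot(*e)); e/=np.hypot(*e)
for sg in (1,-1): print(a.mean(0)+sg*.058*np.array([-e[1],e[0]]))
# floor circle: leftmost, rightmost chord and top of pale region at foam edge height
f=cast("wrist",[(219,172),(302,172),(260,135)],.012,s); print(f)
E
```

```text
[[ 0.46323324 -0.34123191]
 [ 0.57674603 -0.32748492]] 0.11434217075922365
[ 0.51301648 -0.27677912]
[ 0.52696279 -0.39193771]
[[ 0.48279559 -0.39639228]
 [ 0.56781438 -0.37640676]
 [ 0.51589396 -0.34909344]]
```

```bash
python3 -m pendant '[[[0,0,0,0.01,0.035,0.3,-1],[0,0,0,0.01,0.035,0.6,-1],[0,0,0,0.01,0.035,0.9,-1],[0,0,0,0.01,0.035,0.9,-1]]]'|sed -n 2p; python3 -m pendant '[[[0,0,0,0,0,0.1,-1],[0,0,0,0,0,0.18,-1],[0,0,0,0,0,0.22,-1],[0,0,0,0,0,0.235,-1],[0,0,0,0,0,0.24,-1],[0,0,0,0,0,0.245,-1],[0,0,0,0,0,0.245,-1]]]'
```

```text
position: [0.5234, -0.389, 0.0412]
time: 19.7
position: [0.5285, -0.3952, 0.0253]
ee_rot: [0.001, 0.621, 0.784, -0.0]
wrist_force: [-0.2, -0.0, -1.7]
finger_gap: 0.0125
gripper_force: 58.7
```

```bash
python3 -m pendant '[[[0,0,0,0,0,0.01,-1],[0,0,0,0,0,0.02,-1],[0,0,0,0,0,0.025,-1],[0,0,0,0,0,0.025,-1],[0,0,0,0,0,0.025,-1]]]'
```

```text
time: 20.12
position: [0.5285, -0.3952, 0.0237]
ee_rot: [0.001, 0.621, 0.784, -0.0]
wrist_force: [-2.2, 1.7, 6.4]
finger_gap: 0.0123
gripper_force: 59.9
```

```bash
python3 -m pendant '[[[0,0,0,0,0,0,-0.6],[0,0,0,0,0,0,-0.2],[0,0,0,0,0,0,0.2],[0,0,0,0,0,0,0.2],[0,0,0,0,0,-0.2,0.2],[0,0,0,0,0,-0.6,0.2],[0,0,0,0,0,-1,0.2],[0,0,0,0,0,-1,0.2]]]'
python3 - <<'E'
from h import *
go(.395,-.28,.135,13)
E
```

```text
time: 20.78
position: [0.5328, -0.3985, 0.1314]
ee_rot: [0.008, 0.62, 0.784, -0.0]
wrist_force: [1.2, -0.5, 2.1]
finger_gap: 0.0511
gripper_force: 0.0
t 20.78 yaw0 13.3 tilt 0.86 pos [ 0.5328 -0.3985  0.1314] turn_z 0.003 (alt -2.091) shift [ 1.47  -1.068 -0.063]
```

```bash
python3 -m pendant '[[[0,0,0,0.3,-0.2,0,0.2],[0,0,0,0.55,-0.4,0,0.2],[0,0,0,0.75,-0.52,0,0.2]]]'|sed -n 2p
python3 -m pendant '[[[0,0,0,0.3,-0.2,0,0.2],[0,0,0,0.55,-0.4,0,0.2],[0,0,0,0.72,-0.52,0,0.2],[0,0,0,0.72,-0.52,0,0.2],[0,0,0,0.72,-0.52,0,0.2],[0,0,0,0.72,-0.52,0,0.2]]]'
python3 - <<'E'
from h import *
s=env.state(); p,d=viewer.get_image("wrist"); np.savez("w8.npz",p=p)
hsv=cv2.cvtColor(p,cv2.COLOR_RGB2HSV); H,S,V=[hsv[...,i].astype(int) for i in range(3)]
m=(H>10)&(H<35)&(S>90); m[300:]=0
b=blob(m,(258,180),.013,"wrist",s);print(b)
go(b[0],b[1],.018,13)
cv2.imwrite("pics/w8.png",p[:,:,::-1])
E
```

```text
position: [0.4582, -0.3324, 0.1213]
time: 21.53
position: [0.3938, -0.2762, 0.1223]
ee_rot: [0.001, 0.621, 0.784, -0.0]
wrist_force: [0.3, -0.4, 0.5]
finger_gap: 0.051
gripper_force: 0.0
[ 3.9700e-01 -2.7900e-01  4.9803e+01  4.8588e+01 -7.6744e+01  9.9900e+02]
t 21.58 yaw0 13.3 tilt 0.11 pos [ 0.3941 -0.2765  0.1223] turn_z 0.003 (alt -2.091) shift [-0.03   0.022  1.043]
```

View pics/w8.png

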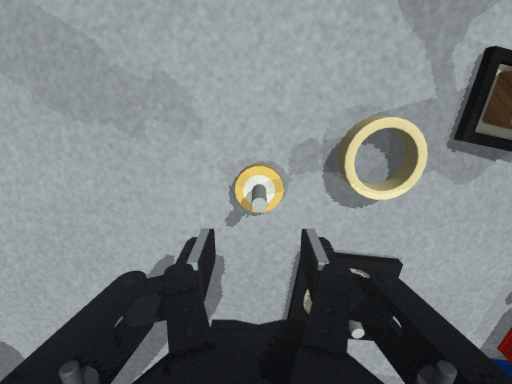

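The disc is at (260,190), measures 49.8 mm across, and lies at (0.397, -0.279). The tape is clear of the fingers. Grip the shank.

```bash
python3 -m pendant '[[[0,0,0,-0.03,0.02,0.3,0.2],[0,0,0,-0.03,0.02,0.6,0.2],[0,0,0,-0.03,0.02,0.8,0.2],[0,0,0,-0.03,0.02,0.8,0.2],[0,0,0,-0.03,0.02,0.8,0.2]]]'|sed -n 2p; python3 -m pendant '[[[0,0,0,0,0,0.1,0.2],[0,0,0,0,0,0.24,0.2],[0,0,0,0,0,0.24,0.2],[0,0,0,0,0,0.24,0],[0,0,0,0,0,0.24,-0.5],[0,0,0,0,0,0.24,-1],[0,0,0,0,0,0.24,-1],[0,0,0,0,0,0.24,-1],[0,0,0,0,0,0.24,-1],[0,0,0,0,0,0.24,-1]]]';  python3 -m pendant '[[[0,0,0,0,0,0,-1],[0,0,0,0,0,0,-1]]]'; python3 -m pendant '[[[0,0,0,0,0,-0.1,-1],[0,0,0,0,0,-0.3,-1],[0,0,0,0,0,-0.7,-1],[0,0,0,0,0,-1,-1],[0,0,0,0,0,-1,-1]]]'
python3 - <<'E'
from h import *
go(.452,.092,.14,13)
E
```

```text
position: [0.3953, -0.2779, 0.0407]
time: 22.83
position: [0.3967, -0.2788, 0.0191]
ee_rot: [0.001, 0.62, 0.784, 0.0]
wrist_force: [-0.5, 0.3, 5.8]
finger_gap: 0.0124
gripper_force: 58.6
time: 23.0
position: [0.3967, -0.2788, 0.0191]
ee_rot: [0.001, 0.621, 0.784, 0.0]
wrist_force: [0.7, 1.5, 7.0]
finger_gap: 0.0119
gripper_force: 58.6
time: 23.42
position: [0.3995, -0.281, 0.125]
ee_rot: [0.006, 0.62, 0.784, 0.0]
wrist_force: [1.9, -1.3, 0.7]
finger_gap: 0.0123
gripper_force: 58.4
t 23.42 yaw0 13.3 tilt 0.69 pos [ 0.3995 -0.281   0.125 ] turn_z 0.003 (alt -2.091) shift [ 3.508  1.37  -0.173]
```

```bash
python3 -m pendant '[[[0,0,0,0.3,0.12,-0.17,-1],[0,0,0,0.6,0.24,-0.17,-1],[0,0,0,0.88,0.35,-0.17,-1]]]'|sed -n 2p
python3 -m pendant '[[[0,0,0,0.3,0.12,0,-1],[0,0,0,0.6,0.24,0,-1],[0,0,0,0.88,0.35,0,-1]]]'|sed -n 2p
python3 -m pendant '[[[0,0,0,0.3,0.12,0,-1],[0,0,0,0.6,0.24,0,-1],[0,0,0,0.88,0.35,0,-1]]]'|sed -n 2p
python3 -m pendant '[[[0,0,0,0.3,0.12,0,-1],[0,0,0,0.6,0.24,0,-1],[0,0,0,0.86,0.34,0,-1],[0,0,0,0.86,0.34,0,-1],[0,0,0,0.86,0.34,0,-1]]]'
python3 - <<'E'
from h import *
s=env.state(); p,d=viewer.get_image("wrist"); np.savez("w9.npz",p=p)
go(.452,.0925,.023,13)
cv2.imwrite("pics/w9.png",p[:,:,::-1])
E
```

```text
position: [0.4099, -0.1838, 0.1361]
position: [0.4227, -0.0889, 0.1348]
position: [0.4365, 0.0048, 0.1348]
time: 24.58
position: [0.4499, 0.0956, 0.1346]
ee_rot: [-0.0, 0.619, 0.785, -0.0]
wrist_force: [-0.4, -0.2, 0.0]
finger_gap: 0.0126
gripper_force: 58.6
t 24.63 yaw0 13.4 tilt 0.07 pos [0.4498 0.0947 0.1345] turn_z 0.005 (alt -2.090) shift [-0.026  0.018  1.115]
```

View pics/w9.png

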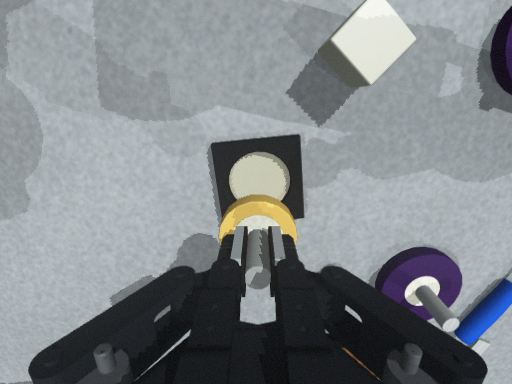

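The held disc is over its tray. The tray's near corners are (211,142) and (300,135), and the circle spans columns 229 to 289 near row 181.

```bash
python3 - <<'E'
from h import *
s=dict(env.state())
a=cast("wrist",[(211,143),(300,135)],.012,s); e=a[1]-a[0]; print(np.hypot(*e)); e/=np.hypot(*e)
c=a.mean(0)-.045*np.array([-e[1],e[0]]); print(c, cast("wrist",[(229,181),(289,181)],.008,s).mean(0))
go(*c,.023,13)
E
```

```text
0.08948813562020881
[0.45218953 0.09414584] [0.45205214 0.09385195]
t 24.63 yaw0 13.4 tilt 0.07 pos [0.4498 0.0947 0.1345] turn_z 0.005 (alt -2.090) shift [-0.01   0.024  1.115]
```

```bash
python3 -m pendant '[[[0,0,0,-0.01,0.02,0.3,-1],[0,0,0,-0.01,0.02,0.6,-1],[0,0,0,-0.01,0.02,0.88,-1],[0,0,0,-0.01,0.02,0.88,-1]]]'|sed -n 2p; python3 -m pendant '[[[0,0,0,0,0,0.1,-1],[0,0,0,0,0,0.18,-1],[0,0,0,0,0,0.22,-1],[0,0,0,0,0,0.235,-1],[0,0,0,0,0,0.24,-1],[0,0,0,0,0,0.25,-1],[0,0,0,0,0,0.25,-1],[0,0,0,0,0,0.25,-1]]]'
```

```text
position: [0.447, 0.0918, 0.0415]
time: 25.63
position: [0.4535, 0.0942, 0.0231]
ee_rot: [0.001, 0.62, 0.784, 0.001]
wrist_force: [-1.4, -1.4, 6.0]
finger_gap: 0.0124
gripper_force: 59.4
```

Contact came at the expected height. Release, retreat, and check everything from above.

```bash
python3 -m pendant '[[[0,0,0,0,0,0,-0.6],[0,0,0,0,0,0,-0.2],[0,0,0,0,0,0,0.2],[0,0,0,0,0,0,0.2],[0,0,0,0,0,-0.2,0.2],[0,0,0,0,0,-0.6,0.2],[0,0,0,0,0,-1,0.2],[0,0,0,0,0,-1,0.2]]]'; python3 -m pendant '[[[0,0,0,0,-0.3,-0.3,0.2],[0,0,0,0,-0.5,-0.6,0.2],[0,0,0,0,-0.5,-1,0.2],[0,0,0,0,-0.5,-1,0.2],[0,0,0,0,-0.5,-1,0.2]]]'
python3 - <<'E'
from h import *
p,d=viewer.get_image("top"); np.savez("top1.npz",p=p,d=d)
q,_=viewer.get_image("scene"); s=env.state(); w,_=viewer.get_image("wrist")
A=cv2.resize(p[100:280,80:430,::-1],(640,330),interpolation=cv2.INTER_CUBIC)
B=cv2.resize(q[130:290,50:410,::-1],(640,270),interpolation=cv2.INTER_CUBIC)
cv2.imwrite("pics/end.png",np.vstack([A,B]))
hsv=cv2.cvtColor(p,cv2.COLOR_RGB2HSV); H,S=hsv[...,0],hsv[...,1]
pur=(H>115)&(H<160)&(S>60)
print("wheel",blob(pur,(388,179),.018,"top"))
print("block",blob((S>70)&(H<25),(308,149),.04,"top"))
E
```

```text
time: 26.3
position: [0.4585, 0.095, 0.1296]
ee_rot: [0.005, 0.62, 0.784, 0.005]
wrist_force: [2.0, 0.7, 0.7]
finger_gap: 0.0515
gripper_force: 0.0
time: 26.72
position: [0.406, 0.0829, 0.2249]
ee_rot: [0.002, 0.621, 0.784, 0.003]
wrist_force: [-0.2, 0.3, 0.5]
finger_gap: 0.0511
gripper_force: 0.0
wheel [  0.537  -0.383  75.696  46.812 -36.002 191.   ]
block [ 6.2700e-01 -1.3300e-01  8.4308e+01  5.5292e+01  4.2670e+00  4.2900e+02]
```

View pics/end.png

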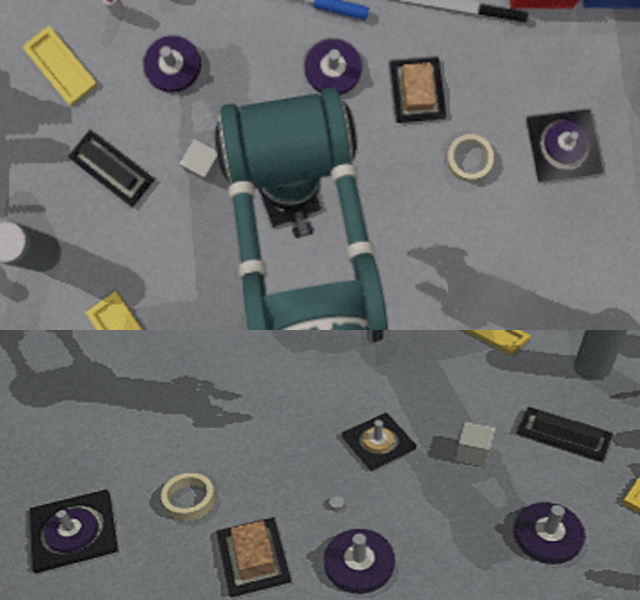

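The combined end view shows all four accessories seated in their cut-outs, with the tape and carton where they started. Each one was released 4 mm above its pick-up height, which is the height of the cut-out floor. Handing in.

```bash
python3 -c "
from plant import env
print(env.finish_job())"
```

```text
the job is handed in; nothing more can be done
None
```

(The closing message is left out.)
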